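# Slide a row of denture flasks into the spring carrier

## Task

Push the three denture flasks, as one straight row, along the plate and into the lane of the spring carrier, on against the red sprung pad until it comes up solid and the yellow catch has snapped behind the last flask, so that the row stays clamped when you let go. Slide them without lifting or tipping any, never press harder than 50 N once the pad is solid, and leave the things beside the carrier where they are.

Things in the scene. Friction and masses are not known exactly. Their poses are not given: they have to be found in the camera images.
- carrier: spring carrier fixed to the bench: aluminium base plate 126x404 mm, top 8 mm above the bench, with a lane for the flasks. Origin on its underside in the middle of the lane's mouth; y runs along the lane, inwards (the way to push), x across it; plate from y = -198 to +206 mm. The row stands on the open plate before the mouth, lined up to a few mm and degrees, gaps 2 to 13 mm, front face at y about -30 mm
- lane_mouth (a point): middle of the lane's mouth, on the plate's top (carrier x = 0, y = 0), same axes as the carrier. From here to y = 185 mm two steel walls 20 mm high stand 73 mm apart (inside); two lips before them flare out to about 92 mm at y = -25 mm. Friction is high: a flask that meets a lip too far off line, or turned, can wedge there; centre the row first, or back off and straighten
- lane_inside (a point): point of the carrier 30 mm inside the mouth, on the centre line, 33 mm above the bench. The red sprung pad's free face is 75 to 99 mm further in: the stop unit (grey cross block 58 mm high, pad 60 mm wide, side bar on the -x side, yellow catch) is clamped at another place along the lane each time, and where is not reported: look or feel for it
- pad (a joint): how far the pad is pressed back: 0 free, 0.022 m solid against its stop. It pushes back with 7 N at first, 10 N at its stop; with friction and the catch a push of roughly 10 to 20 N is needed, rising steeply once solid. Held by the catch it stays at about 0.016 m; if the catch has not snapped, the pad pushes the row back out
- catch (a joint): yellow spring catch, 44 to 56 mm above the bench: 0 = sprung out, tip 7 mm into the lane; about 0.15 rad = pushed aside by a flask. Tip 104 mm before the pad's free face; it snaps behind the last flask once the pad is pressed about 17 mm. A pusher within 26 mm of the centre line may pass it. Its bracket (x -45 to -71 mm, up to 66 mm high, y between about -42 and -4 mm) stands near the lead flask
- flask_yellow: denture flask (closed two-part moulding box), yellow, 40 mm long along the row (its y), 70 mm wide (its x), 46 mm high, flat faces, about 0.16 kg; origin at the centre of its underside. The three flasks are identical but for colour and stand in any order
- flask_blue: denture flask (closed two-part moulding box), blue, 40 mm long along the row (its y), 70 mm wide (its x), 46 mm high, flat faces, about 0.16 kg; origin at the centre of its underside. The three flasks are identical but for colour and stand in any order
- flask_white: denture flask (closed two-part moulding box), white, 40 mm long along the row (its y), 70 mm wide (its x), 46 mm high, flat faces, about 0.16 kg; origin at the centre of its underside. The three flasks are identical but for colour and stand in any order
- model_pair: bystander: pair of white plaster models, 52x60x43 mm, origin under its centre; beside the carrier on the catch side (-x)
- jar: bystander: small jar with a white lid, diameter 58, height 42 mm, origin under its centre; beside the carrier on the catch side (-x)
- cast_yellow: bystander: yellow stone dental cast, 44x48x28 mm, origin under its centre; beside the carrier on the catch side (-x)
Things that resemble listed ones, but are neither listed nor needed, are in the scene too. What is meant by the flask_yellow is not purple, and is the larger of those in its own colour. Leave any pink look-alike of the flask_white alone.

How it is judged:
At the end, for the whole second after the job is handed in: All three flasks are flat on the plate inside the lane (centre within 5 mm of the lane's centre line, square to it within 0.08 rad, centre at least 10 mm inside the mouth), at rest, and the catch holds them against the pad, which stays pressed back 11 to 20.5 mm with nothing else pushing (value of joint pad between 0.011 and 0.0205 m and x of flask_yellow in the frame of carrier between -0.005 and 0.005 m and y of each of flask_yellow, flask_blue, flask_white in the frame of carrier above 0.01 m and angle between the y axis of each of flask_yellow, flask_blue, flask_white and the y axis of carrier, either way round below 0.08 rad and angle between each of flask_yellow, flask_blue, flask_white's own z axis and vertical below 0.06 rad and height (world z) of each of flask_yellow, flask_blue, flask_white below 0.014 m and linear speed of each of flask_yellow, flask_blue, flask_white below 0.01 m/s and x of flask_blue in the frame of carrier between -0.005 and 0.005 m and x of flask_white in the frame of carrier between -0.005 and 0.005 m); the robot touches nothing.
It fails at once if a flask is lifted off the base plate (more than 12 mm) or tipped (height (world z) of any of flask_yellow, flask_blue, flask_white above 0.02 m or angle between any of flask_yellow, flask_blue, flask_white's own z axis and vertical above 0.3 rad).
It fails at once if a flask is pushed with more than 50 N while the pad is (nearly) solid, pressed back over 19 mm (value of joint pad above 0.019 m and (contact force between any of flask_yellow, flask_blue, flask_white and the fingers above 50 N or contact force between any of flask_yellow, flask_blue, flask_white and the arm above 50 N)).
It fails at once if a bystander is moved more than 15 mm (distance of any of model_pair, jar, cast_yellow from where it was at the start of the episode above 0.015 m).
It also fails if it takes over 59 s, if anything falls off the work surface, if the arm or the gripper's body presses on something with over 40 N, if the wrist force passes 120 N, or if a joint passes its speed limit or range.

## Robot

A 6-joint arm with a two-finger parallel gripper is mounted at the origin on the work surface; the furniture and walls round the work are solid. World frame = base frame: x ahead of the robot, y to its left, z up, the work surface at z = 0. Lengths are in m, angles in rad, forces in N, time in s.
With the tool pointing down it reaches from about 0.375 to 0.975 m from the base axis. Payload 3.8 kg.
Tool frame: the origin (TCP) lies on the centre line of the jaws, within the pads' length; the fingertips stand arm.tcp_to_tips ahead of it and the grasp point (between the pads) is the TCP (arm.tcp_to_tips is the distance from the TCP to the fingertips, in m); z points along the fingers, x is the direction in which the jaws open and shut, and the axes are right-handed (so a half turn about z gives the same grasp; the last joint's range is limited). The gripper opens to 85 mm and grips with 20 to 120 N. Pads are 22 mm wide; open, the fingers measure 114 mm over their backs; the gripper's body (76 mm by 85 mm) begins 54 mm behind the grasp point. The pads swing forward as they close: fully open they stand 13 mm farther back than shut.
Start: joints at [-1.345, 0.264, 1.604, -0, 1.274, -0.037], TCP at [0.175, -0.652, 0.25] pointing down, gripper open.
Joint ranges: [-2.63, 2.63], [-0.94, 2.18], [0.31, 2.57], [-1.31, 4.45], [0, 2.66], [-2.55, 2.55]. Speed limits (rad/s): [2.57, 2.57, 3.14, 3.14, 3.14, 3.14].

## Interface

Orientations are given as a unit quaternion [w, x, y, z].
In Python, from cell import arm gives the robot as it stands. The module is installed in compiled form; this text tells all that it offers. Calls block until the motion is done:
- arm.move_ptp(position, orientation): joint-space move of the TCP to a pose.
- arm.move_linear(position, orientation=None, feed=0.15): straight line of the TCP; orientation=None keeps the orientation; feed is the mean speed in m/s.
- arm.move_joints(angles): joint-space move.
- arm.gripper_to(opening, force=None): opening from 0.0 (shut) to 1.0 (fully open); force is the grip in N (None keeps the last); returns when the fingers have stopped.
- arm.dwell(seconds).
- arm.ik(position, orientation): joint angles nearest the present ones, or None.
- arm.read_state(): the state.
- arm.snapshot(name): name is "scene" or "top" or "wrist"; returns a dict with "color" (400x640x3 uint8, blue, green, red), "range_z" (400x640 float32, m along the optical axis (not along the pixel's ray), 0 where there is no reading), "mtx" (3x3 intrinsics, pixels), "origin" and "rotation" of the camera in the world. Camera axes: x right, y down, z forward; pixel columns grow to the right and rows downward; lengths in m; the calibration is good to about 2 mm. A picture is of the moment at which its call begins.
A pose or a line that the arm cannot do raises arm.MotionError and nothing moves.
- arm.hand_in(): hands the job in, once; it reports no verdict.
Trained networks look in a picture, given as the dict that the camera call returned (one of the last four; its "shot" number tells which), for a name from the list of things; names that differ only in an ending like _2 or _b are one class to them, and where a whole thing is asked for, a point or a joint stands for the part that bears it (a point fixed in the world has none). Each returns a list of dicts, best first, with "p" (0 to 1); they miss things now and then, are a little off and sometimes report something else, mostly with a low value. They report only what shows in the picture. A call takes as long as a camera call. They do not tell look-alikes from the thing itself.
- arm.spot_in(picture, target): "point" ([x, y, z] in m, in world coordinates, good to about 4 mm: the middle of the surface that is visible of it).
- arm.masks_of(picture, target): "mask" (400x640 bool, what is visible of it).
The state is a dict: "t": time; "joint_positions": joint angles; "qvel": joint speeds; "joint_efforts": joint torques, N m; "position": TCP position; "orientation": TCP orientation; "ft_force": force on the tool from outside, world axes, zero at the start; "torque": the same for the moment, N m; "opening": opening from 0.0 (shut) to 1.0 (fully open).
Only numpy, scipy, OpenCV 4.12 (cv2) and the standard library are available. Lean on these libraries where they do the work, as an engineer would, in place of code of your own. Each camera call takes 0.05 s, during which the arm holds its last target.

## Working session

There is one attempt and no reset: what is moved stays moved. The work goes in short steps, each a Python script; the robot and the scene stay as the last script left them, time stands still between calls to the robot, and variables do not carry over. Pictures are saved under pics/ and viewed, and the job is handed in when it is done.

```bash
mkdir -p pics
cat > h.py <<'E'
from cell import arm
import numpy as np, cv2
def world(s,u,v,z=None):
    K=s["mtx"];d=s["range_z"][int(v),int(u)] if z is None else z
    c=np.array([(u-K[0,2])/K[0,0]*d,(v-K[1,2])/K[1,1]*d,d])
    return np.array(s["origin"])+np.array(s["rotation"])@c
def cloud(s):
    K=s["mtx"];d=s["range_z"];v,u=np.mgrid[0:400,0:640]
    c=np.stack([(u-K[0,2])/K[0,0]*d,(v-K[1,2])/K[1,1]*d,d],-1)
    return c@np.array(s["rotation"]).T+np.array(s["origin"])
E
python3 - <<'E'
from h import *
for n in("top","scene"):
    s=arm.snapshot(n);cv2.imwrite(f"pics/{n}0.png",s["color"])
    print(n,s["origin"],s["rotation"],s["mtx"])
    for t in("carrier","flask_yellow","flask_blue","flask_white","pad","catch","model_pair","jar","cast_yellow"):
        for r in arm.spot_in(s,t): 
            p=np.array(r["point"]);c=np.array(s["rotation"]).T@(p-s["origin"]);q=np.array(s["mtx"])@c
            print(t,round(r["p"],2),p.round(3),(q[:2]/q[2]).round())
st=arm.read_state();print(st["t"],st["position"],st["orientation"],arm.tcp_to_tips)
E
```

```text
top [ 0.32113672 -0.38147457  0.97478055] [ 0.05462001 -0.6953899   0.71410384 -0.05920506] [[419.23338348   0.         324.59201222]
 [  0.         419.23338348 199.37039473]
 [  0.           0.           1.        ]]Traceback (most recent call last):
  File "<stdin>", line 7, in <module>
ValueError: matmul: Input operand 1 has a mismatch in its core dimension 0, with gufunc signature (n?,k),(k,m?)->(n?,m?) (size 3 is different from 4)
```

Rotation is a quaternion; convert.

```bash
cat > h.py <<'E'
from cell import arm
import numpy as np, cv2
from scipy.spatial.transform import Rotation as R
def rot(s):
    w,x,y,z=s["rotation"]; return R.from_quat([x,y,z,w]).as_matrix()
def cloud(s):
    K=s["mtx"];d=s["range_z"];v,u=np.mgrid[0:400,0:640]
    c=np.stack([(u-K[0,2])/K[0,0]*d,(v-K[1,2])/K[1,1]*d,d],-1)
    return c@rot(s).T+np.array(s["origin"])
def pix(s,p):
    q=np.array(s["mtx"])@(rot(s).T@(np.array(p)-s["origin"])); return q[:2]/q[2]
E
python3 - <<'E'
from h import *
for n in("top","scene"):
    s=arm.snapshot(n);cv2.imwrite(f"pics/{n}0.png",s["color"])
    np.savez(f"{n}0.npz",**s)
    print(n,s["origin"],s["rotation"])
    for t in("carrier","flask_yellow","flask_blue","flask_white","pad","catch","model_pair","jar","cast_yellow"):
        for r in arm.spot_in(s,t): 
            p=np.array(r["point"])
            print(t,round(r["p"],2),p.round(3),pix(s,p).round())
st=arm.read_state();print(st["t"],st["position"],st["orientation"],arm.tcp_to_tips)
E
```

```text
top [ 0.32113672 -0.38147457  0.97478055] [ 0.05462001 -0.6953899   0.71410384 -0.05920506]
carrier 0.68 [ 0.447 -0.496  0.009] [371. 212.]
flask_yellow 0.77 [ 0.306 -0.228  0.041] [253. 276.]
flask_yellow 0.75 [ 0.4   -0.454  0.055] [355. 230.]
flask_yellow 0.53 [ 0.504 -0.191  0.034] [237. 189.]
flask_yellow 0.43 [ 0.45  -0.495  0.007] [370. 210.]
flask_blue 0.7 [ 0.326 -0.401  0.055] [332. 265.]
flask_white 0.98 [ 0.368 -0.424  0.055] [342. 245.]
flask_white 0.55 [ 0.648 -0.224  0.048] [251. 126.]
pad 0.82 [ 0.553 -0.565  0.042] [400. 163.]
catch 0.53 [ 0.556 -0.565  0.041] [400. 162.]
catch 0.48 [ 0.467 -0.452  0.057] [353. 200.]
catch 0.47 [ 0.609 -0.448  0.011] [347. 144.]
catch 0.17 [ 0.449 -0.496  0.006] [370. 211.]
model_pair 0.63 [ 0.481 -0.369  0.044] [315. 196.]
model_pair 0.42 [ 0.447 -0.496  0.005] [370. 212.]
jar 0.77 [ 0.408 -0.302  0.04 ] [286. 229.]
jar 0.26 [ 0.61  -0.446  0.015] [347. 144.]
cast_yellow 0.81 [ 0.612 -0.449  0.014] [348. 143.]
scene [-0.32392239 -0.78815104  0.71216121] [-0.39516952  0.75574122 -0.46907453  0.22948931]
flask_yellow 0.68 [ 0.494 -0.201  0.028] [274. 183.]
flask_yellow 0.66 [ 0.285 -0.228  0.045] [233. 229.]
flask_yellow 0.65 [ 0.389 -0.469  0.056] [354. 228.]
flask_blue 0.56 [ 0.311 -0.415  0.051] [314. 245.]
flask_white 0.68 [ 0.633 -0.234  0.037] [312. 156.]
flask_white 0.56 [ 0.355 -0.443  0.048] [336. 237.]
catch 0.52 [ 0.461 -0.444  0.051] [357. 208.]
model_pair 0.95 [ 0.462 -0.369  0.036] [328. 205.]
jar 0.63 [ 0.394 -0.306  0.039] [289. 213.]
cast_yellow 0.55 [ 0.614 -0.44   0.015] [380. 185.]
1.1 [ 0.17534037 -0.65182647  0.25028268] [ 4.72739592e-06  7.93651499e-01 -6.08372664e-01 -6.30888530e-07] 0.019
```

View pics/top0.png

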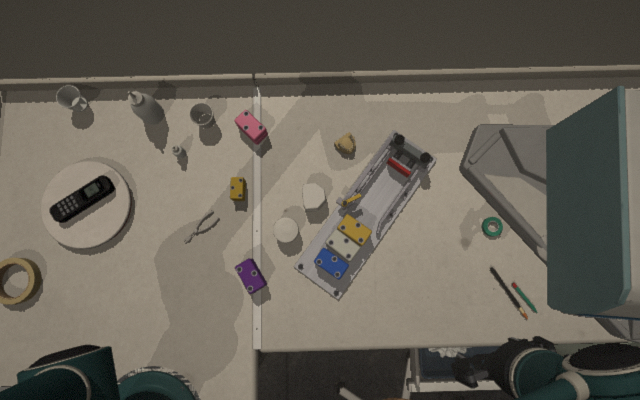

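View pics/scene0.png

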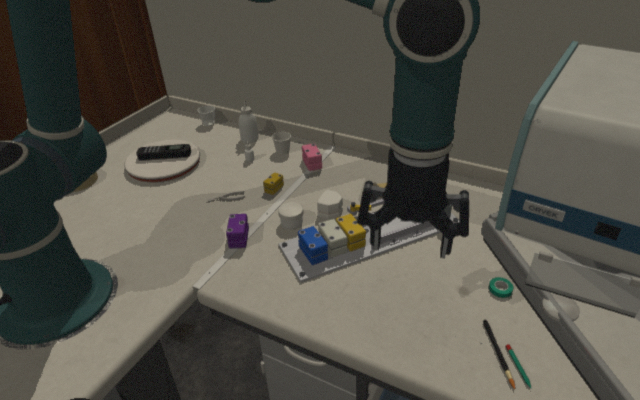

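Flask candidates in the top view: the row is yellow (355,230), white (342,245) and blue (332,265). The look-alikes are a small yellow (237,189), a purple (251,276) and a pink (251,126), none of them on the plate. I'll check with an enlarged crop and measure the carrier.

Run:
```python
from h import *
s=dict(np.load("top0.npz"))
a=cv2.resize(s["color"][120:310,220:450],None,fx=3.4,fy=3.15,interpolation=cv2.INTER_CUBIC);cv2.imwrite("pics/crop0.png",a)
C=cloud(s);r=C[120:310,260:450]
# plate pts
z=C[...,2]
m=(z>.005)&(z<.012)
P=C[m&(C[...,0]>.2)&(C[...,0]<.75)&(C[...,1]<-.33)&(C[...,1]>-.7)][:,:2].astype(np.float32)
print(len(P),np.median(z[180:250,270:300]));
print(cv2.minAreaRect(P))
# heightmap resampled
N=2
hm=cv2.resize(np.clip((z[120:310,220:450]+.002)/.07*255,0,255).astype(np.uint8),None,fx=3.4,fy=3.15,interpolation=cv2.INTER_NEAREST)
cv2.imwrite("pics/h0.png",cv2.applyColorMap(hm,cv2.COLORMAP_JET))
for n in("flask_yellow","flask_white","flask_blue"):
    pass
```

```text
5148 0.00016350844003959475
((0.48322275280952454, -0.5139256715774536), (0.34342750906944275, 0.5385768413543701), 85.1866226196289)
```

View pics/crop0.png

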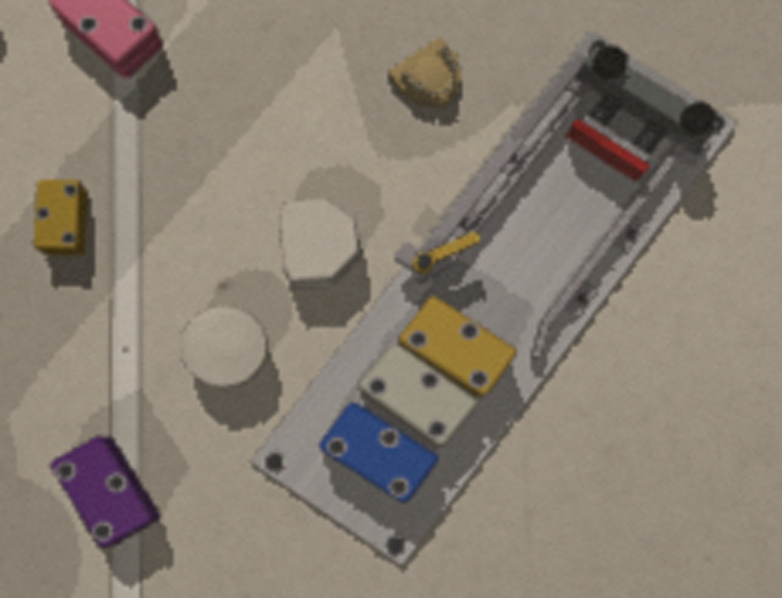

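View pics/h0.png

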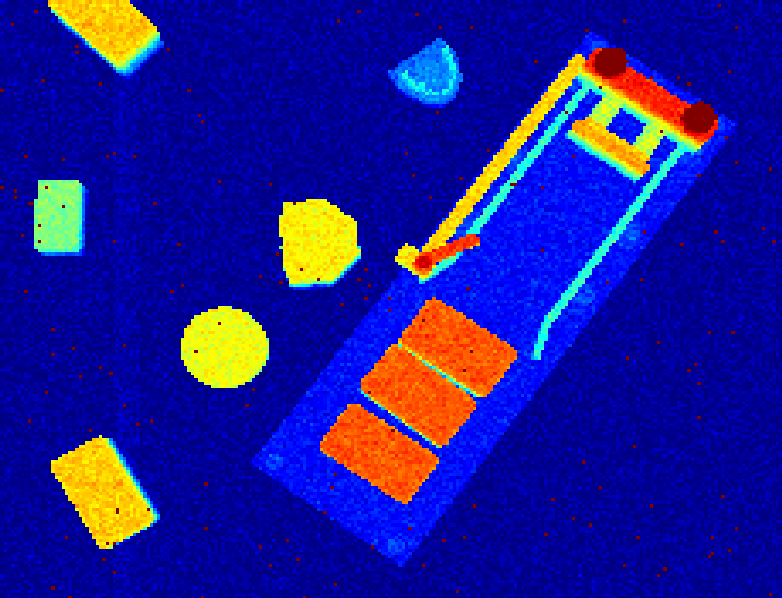

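```bash
cat >> h.py <<'E'
def comp(C,lo,hi,box=(.2,.75,-.7,-.33),k=None):
    z=C[...,2];m=((z>lo)&(z<hi)&(C[...,0]>box[0])&(C[...,0]<box[1])&(C[...,1]>box[2])&(C[...,1]<box[3])).astype(np.uint8)
    n,l,st,_=cv2.connectedComponentsWithStats(m,connectivity=4)
    return [(l==i) for i in range(1,n) if st[i,4]>100]
E
python3 - <<'E'
from h import *
s=dict(np.load("top0.npz"))
C=cloud(s)
z=C[...,2]
m=((z>.004)&(z<.09)&(C[...,0]>.2)&(C[...,0]<.75)&(C[...,1]>-.7)&(C[...,1]<-.3)).astype(np.uint8)
m=cv2.morphologyEx(m,cv2.MORPH_OPEN,np.ones((3,3)))
n,l,st,_=cv2.connectedComponentsWithStats(m);i=1+st[1:,4].argmax();print(st[i])
mm=(l==i)
P=C[mm&(z<.012)][:,:2].astype(np.float32)
r=cv2.minAreaRect(P);print(r);
# refine angle: use box, direction
b=cv2.boxPoints(r);e=[b[1]-b[0],b[2]-b[1]];e=max(e,key=np.linalg.norm);y=e/np.linalg.norm(e)
if y[0]<0:y=-y
x=np.array([y[1],-y[0]]);c=np.array(r[0]);
# robust edges along x,y
def edges(P):
    q=(P-c);u=q@x;v=q@y;return u,v
u,v=edges(P)
# tune yaw: slopes of edge u as function of v
for sgn in(1,-1):
    pts=[]
    for v0 in np.arange(-.18,.18,.01):
        k=abs(v-v0)<.005
        if k.sum()>5: pts.append((v0,sgn*np.max(sgn*u[k])))
    pts=np.array(pts);p=np.polyfit(pts[:,0],pts[:,1],1);print("edge",sgn,p,np.std(pts[:,1]-np.polyval(p,pts[:,0])))
print("v",np.percentile(v,[0,.5,99.5,100]),"y",y)
o=c+y*(-.004)  # rect centre at carrier y=+4mm
print("origin",o)
np.savez("car.npz",o=o,x=x,y=y)
# things
def rep(name,k):
    Q=(C[k][:,:2]-o);a=Q@x;bb=Q@y
    rr=cv2.minAreaRect(np.stack([a,bb],1).astype(np.float32)*1000);print(name,k.sum(),"x",np.percentile(a*1000,[1,50,99]).round(1),"y",np.percentile(bb*1000,[1,50,99]).round(1),"rect",np.round(rr[0],1),np.round(rr[1],1),round(rr[2],2))
for k in comp(C,.047,.062):rep("z47-62",k)
for k in comp(C,.023,.032):rep("z23-32",k)
R_=(C[...,:2]-o);
hsv=cv2.cvtColor(s["color"],cv2.COLOR_BGR2HSV)
red=mm&((hsv[...,0]<6)|(hsv[...,0]>174))&(hsv[...,1]>140);rep("red",red)
print(np.median(z[red]))
E
```

```text
[ 295  131  141  167 9067]
((0.4475644528865814, -0.48692744970321655), (0.12649203836917877, 0.40449947118759155), 52.47964096069336)
edge 1 [-0.00077574  0.06212735] 0.0003945672233868106
edge -1 [-0.00111197 -0.06218218] 0.0032534236747198
v [-0.20224973 -0.20046368  0.19901529  0.20224973] y [ 0.793137   -0.60904324]
origin [ 0.4443919  -0.48449128]
z47-62 263 x [-49.    0.3  48.2] y [160.7 166.7 179.1] rect [ -0.4 170.4] [20.4 98.6] 89.21
z47-62 1146 x [-34.1   0.1  34.2] y [-114.4  -75.3  -33.3] rect [  0.  -73.3] [83.7 70.5] 88.68
z47-62 590 x [-32.1   2.2  36.2] y [-162.2 -142.8 -123.3] rect [   2.  -142.7] [70.  39.8] 1.13
z23-32 122 x [-42.7 -39.9 -36.8] y [ 24.2  78.1 133. ] rect [-39.8  78.6] [111.2   6.1] 89.96
z23-32 219 x [36.1 39.5 47.7] y [-22.6  71.4 162.3] rect [42.1 68.9] [ 12.8 187.5] 0.38
red 133 x [-28.   -0.4  28.1] y [121.1 123.3 128.6] rect [ -0.2 125.1] [58.4  7.8] 0.52
0.04704306142013681
```

```bash
cat >> h.py <<'E'
import os
if os.path.exists("car.npz"):
    _c=np.load("car.npz");O,X,Y=_c["o"],_c["x"],_c["y"]
def flasks(s,pr=True):
    C=cloud(s);hsv=cv2.cvtColor(s["color"],cv2.COLOR_BGR2HSV);z=C[...,2]
    Q=C[...,:2]-O;a=Q@X*1000;b=Q@Y*1000
    base=(z>.047)&(z<.0605)&(abs(a)<45)&(b>-200)&(b<150)
    H,S=hsv[...,0],hsv[...,1]
    ms={"blue":base&(H>95)&(H<130)&(S>90),"yellow":base&(H>12)&(H<35)&(S>120),"white":base&(S<80)&(b<125)}
    out={}
    for n,m in ms.items():
        m=cv2.morphologyEx(m.astype(np.uint8),cv2.MORPH_CLOSE,np.ones((5,5)))
        k,l,st,_=cv2.connectedComponentsWithStats(m,connectivity=4)
        if k<2: continue
        i=1+st[1:,4].argmax();q=(l==i)&base
        rr=cv2.minAreaRect(np.stack([a[q],b[q]],1).astype(np.float32))
        ang=rr[2]; ang=ang-90 if ang>45 else ang
        out[n]=(rr[0][0],rr[0][1],ang)
        if pr:print(n,q.sum(),np.round(rr[0],1),np.round(rr[1],1),"ang",round(ang,2))
    return out
E
python3 - <<'E'
from h import *
s=dict(np.load("top0.npz"))
flasks(s)
C=cloud(s);z=C[...,2];Q=C[...,:2]-O;a=Q@X*1000;b=Q@Y*1000
k=(a<-43)&(a>-80)&(b>-60)&(b<60)&(z>.02)&(z<.08)
print("bracket a",a[k].min(),a[k].max(),"b",b[k].min(),b[k].max())
for y0 in range(-50,40,6):
    q=k&(b>y0)&(b<=y0+6)
    if q.sum(): print(y0,q.sum(),a[q].min().round(1),a[q].max().round(1),z[q].max().round(3))
E
```

```text
blue 477 [   2.  -142.3] [67.9 38.7] ang 1.09
yellow 503 [  0.3 -52.3] [69.1 39.4] ang 0.78
white 666 [ -0.9 -97.4] [70.7 77.5] ang 1.32
bracket a -70.19349927809566 -43.1944759014632 b -25.980220613753467 59.426170812246504
-26 42 -69.4 -44.6 0.064
-20 33 -70.2 -43.3 0.064
-14 22 -69.4 -44.1 0.057
-8 20 -58.8 -43.2 0.059
-2 19 -59.2 -43.2 0.058
4 11 -58.1 -44.6 0.056
10 13 -58.8 -49.4 0.048
16 11 -58.0 -49.3 0.046
22 13 -58.7 -50.3 0.048
28 11 -59.3 -49.6 0.046
34 13 -58.7 -49.3 0.047
```

```bash
cat >> h.py <<'E'
def quat(sgn=1,yaw=0):
    x=sgn*np.array([X[0],X[1],0]);z=np.array([0,0,-1.]);
    x=R.from_euler('z',yaw).apply(x)
    y=np.cross(z,x);q=R.from_matrix(np.stack([x,y,z],1)).as_quat();return [q[3],q[0],q[1],q[2]]
def W(x,y,z): # carrier mm -> world
    p=O+X*x/1000+Y*y/1000;return [float(p[0]),float(p[1]),z/1000]
E
python3 - <<'E'
from h import *
for sg in(1,-1):
    for (x,y,z) in((0,-142,110),(0,-142,36),(0,-55,36),(0,-200,110),(0,-200,34),(0,15,34)):
        j=arm.ik(W(x,y,z),quat(sg)); print(sg,x,y,z,None if j is None else np.round(j,2))
E
```

```text
1 0 -142 110 [-0.92  0.1   2.07 -0.    0.97  1.3 ]
1 0 -142 36 [-0.92  0.21  2.12 -0.    0.82  1.3 ]
1 0 -55 36 [-0.89  0.35  1.93 -0.    0.86  1.34]
1 0 -200 110 [-0.96 -0.    2.18 -0.    0.96  1.27]
1 0 -200 34 [-0.96  0.11  2.23 -0.    0.79  1.27]
1 0 15 34 [-0.86  0.46  1.78 -0.    0.91  1.36]
-1 0 -142 110 [-0.92  0.1   2.07 -0.    0.97 -1.84]
-1 0 -142 36 [-0.92  0.21  2.12 -0.    0.82 -1.84]
-1 0 -55 36 [-0.89  0.35  1.93 -0.    0.86 -1.8 ]
-1 0 -200 110 [-0.96 -0.    2.18 -0.    0.96 -1.87]
-1 0 -200 34 [-0.96  0.11  2.23 -0.    0.79 -1.87]
-1 0 15 34 [-0.86  0.46  1.78 -0.    0.91 -1.78]
```

Run:
```python
from h import *
q=quat(1)
arm.move_ptp(W(0,-142,115),q)
def squeeze(y):
    arm.move_linear(W(0,y,100),q,feed=0.2)
    arm.move_linear(W(0,y,40),q,feed=0.15)
    f0=arm.read_state()["ft_force"]
    arm.gripper_to(0.79,force=20)
    st=arm.read_state();print(y,st["opening"],np.round(st["ft_force"],1),np.round(st["position"],4),st["t"])
    arm.gripper_to(1.0)
    arm.move_linear(W(0,y,100),q,feed=0.2)
squeeze(-142)
squeeze(-56)
squeeze(-95)
arm.move_linear(W(0,-200,110),q,feed=0.25)
s=arm.snapshot("top");flasks(s);cv2.imwrite("pics/t1.png",cv2.resize(s["color"][120:310,220:450],None,fx=3.4,fy=3.15))
print(arm.read_state()["t"])
```

```text
-142 0.810470609222871 [-0.3 -1.1  3.9] [ 0.3327 -0.3994  0.0417] 3.425
-56 0.8172160108406741 [-0.6  0.2  3.9] [ 0.4007 -0.4515  0.0417] 5.6
-95 0.8150200269096103 [ 1.3 -0.7  1.9] [ 0.37   -0.4278  0.0415] 7.5417
blue 429 [  -1.4 -141.9] [39.3 67.8] ang -0.12
yellow 503 [ -1.4 -51.4] [69.4 40.1] ang 0.34
white 673 [ -1.5 -96.4] [78.3 69.7] ang -0.91
8.925
```

View pics/t1.png

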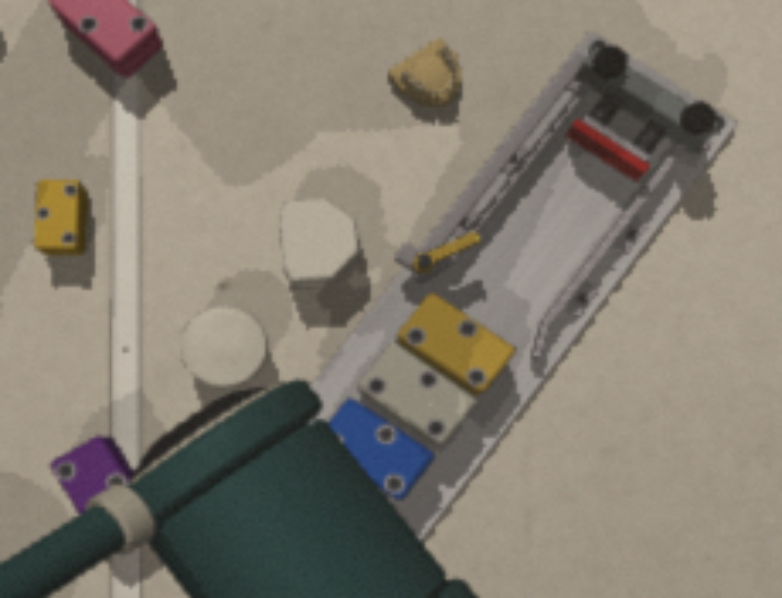

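Run:
```python
from h import *
q=quat(1)
def squeeze(y,dx=1.4):
    arm.move_linear(W(dx,y,100),q,feed=0.25)
    arm.move_linear(W(dx,y,40),q,feed=0.15)
    arm.gripper_to(0.79,force=20)
    arm.gripper_to(1.0)
    arm.move_linear(W(dx,y,100),q,feed=0.2)
squeeze(-56);squeeze(-95);squeeze(-142)
arm.move_linear(W(1.4,-205,110),q,feed=0.25)
arm.gripper_to(0.28)
st=arm.read_state();print(st["opening"],np.round(st["ft_force"],2),W(1.4,-205,110),st["position"])
s=arm.snapshot("top");flasks(s)
w=arm.snapshot("wrist");cv2.imwrite("pics/w1.png",w["color"])
print(arm.read_state()["t"])
```

```text
0.2769320708579754 [-0.82 -0.24  0.92] [0.28094614762812853, -0.3607478040503338, 0.11] [ 0.28103912 -0.36079956  0.10996812]
blue 461 [-1.000e-01 -1.419e+02] [67.8 39. ] ang 0.21
yellow 524 [ -0.  -51.3] [40. 69.] ang -0.36
white 667 [ -0.1 -96.5] [78.1 69.7] ang -0.35
16.2
```

View pics/w1.png

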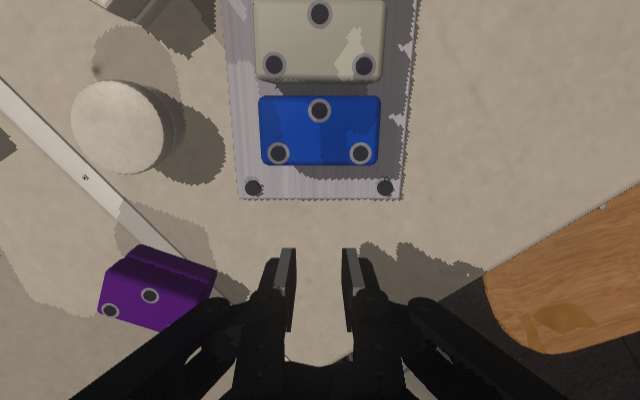

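Run:
```python
from h import *
q=quat(1);dx=1.4
arm.gripper_to(0.24,force=60)
arm.move_linear(W(dx,-185,80),q,feed=0.2)
arm.move_linear(W(dx,-185,33),q,feed=0.12)
f0=np.array(arm.read_state()["ft_force"])
yy=np.array([Y[0],Y[1],0]);xx=np.array([X[0],X[1],0])
y=-185
while y<-30:
    y+=8
    arm.move_linear(W(dx,y,33),q,feed=0.06)
    st=arm.read_state();f=np.array(st["ft_force"])-f0
    py=(np.array(st["position"][:2])-O)@Y*1000
    print(y,round(py,1),"Fy",round(f@yy,1),"Fx",round(f@xx,1),"Fz",round(f[2],1),round(st["t"],1))
    if abs(f@yy)>22: print("STOP");break
s=arm.snapshot("top");flasks(s);cv2.imwrite("pics/t2.png",cv2.resize(s["color"][120:310,220:450],None,fx=3.4,fy=3.15))
print(arm.read_state()["t"])
```

```text
-177 -175.5 Fy -1.3 Fx -0.2 Fz -0.6 17.6
-169 -168.5 Fy -0.5 Fx 0.5 Fz -0.0 17.9
-161 -160.6 Fy -1.8 Fx 0.8 Fz 0.1 18.1
-153 -152.5 Fy -1.4 Fx -0.0 Fz -0.1 18.4
-145 -144.3 Fy -1.4 Fx 0.6 Fz -0.6 18.7
-137 -136.3 Fy -1.1 Fx 0.8 Fz -0.1 19.0
-129 -128.3 Fy -1.3 Fx 0.1 Fz -0.2 19.3
-121 -120.7 Fy -1.9 Fx 0.2 Fz -1.1 19.6
-113 -113.1 Fy -2.5 Fx 0.7 Fz -0.9 19.8
-105 -104.6 Fy -2.2 Fx 0.7 Fz -1.2 20.1
-97 -96.6 Fy -1.3 Fx 0.4 Fz -0.8 20.4
-89 -88.5 Fy -2.0 Fx 0.5 Fz -1.0 20.7
-81 -80.5 Fy -1.8 Fx 0.8 Fz -0.2 21.0
-73 -72.7 Fy -2.3 Fx 0.5 Fz -0.9 21.3
-65 -64.9 Fy -3.0 Fx 0.1 Fz 0.1 21.5
-57 -56.9 Fy -3.0 Fx -0.2 Fz -0.8 21.8
-49 -49.4 Fy -4.8 Fx -0.4 Fz 1.4 22.1
-41 -41.0 Fy -3.8 Fx -1.6 Fz -0.3 22.4
-33 -33.0 Fy -3.6 Fx -1.5 Fz 0.7 22.7
-25 -25.0 Fy -3.9 Fx -1.3 Fz -0.1 23.0
yellow 13 [ 26.8 103.5] [ 4.3 15.8] ang -4.91
white 1 [ 12.6 104.3] [0. 0.] ang 0.0
23.0083
```

View pics/t2.png

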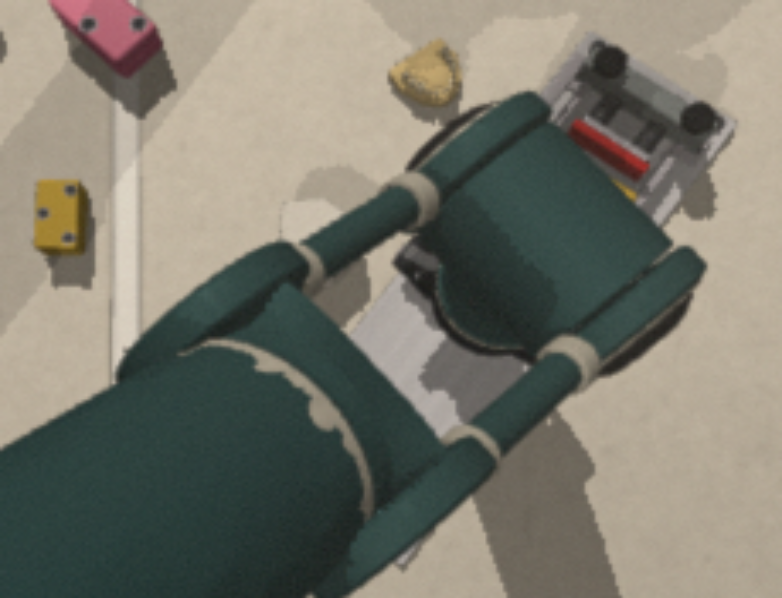

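```bash
cat > push.py <<'E'
from h import *
import sys
q=quat(1);dx=1.4
yy=np.array([Y[0],Y[1],0]);xx=np.array([X[0],X[1],0])
y,end,step,lim=map(float,sys.argv[1:5])
while y<end:
    y+=step
    arm.move_linear(W(dx,y,33),q,feed=0.02)
    st=arm.read_state();f=np.array(st["ft_force"])
    py=(np.array(st["position"][:2])-O)@Y*1000
    print(round(y,1),round(py,1),"Fy",round(f@yy,1),"Fx",round(f@xx,1),"Fz",round(f[2],1),round(st["t"],1))
    if abs(f@yy)>lim: print("STOP");break
E
python3 push.py -25 9 2 22
```

```text
-23.0 -23.7 Fy -5.3 Fx -1.7 Fz 1.3 23.3
-21.0 -22.0 Fy -5.7 Fx -1.5 Fz 2.1 23.5
-19.0 -20.0 Fy -6.2 Fx -1.1 Fz 1.0 23.8
-17.0 -18.0 Fy -5.9 Fx -1.4 Fz 1.9 24.0
-15.0 -16.0 Fy -6.1 Fx -2.2 Fz 2.1 24.3
-13.0 -14.0 Fy -5.3 Fx -2.1 Fz 1.7 24.5
-11.0 -12.0 Fy -6.9 Fx -2.8 Fz 1.8 24.8
-9.0 -10.0 Fy -6.2 Fx -1.7 Fz 2.3 25.0
-7.0 -8.8 Fy -7.5 Fx -1.4 Fz 1.7 25.3
-5.0 -8.4 Fy -11.3 Fx -0.4 Fz 4.1 25.5
-3.0 -7.6 Fy -15.1 Fx -1.4 Fz 6.8 25.8
-1.0 -6.0 Fy -15.5 Fx 0.0 Fz 6.7 26.0
1.0 -4.3 Fy -17.2 Fx -0.2 Fz 7.5 26.3
3.0 -2.5 Fy -17.7 Fx -1.7 Fz 8.2 26.5
5.0 -0.7 Fy -18.0 Fx 0.4 Fz 8.7 26.8
7.0 1.2 Fy -17.6 Fx -0.8 Fz 8.5 27.0
9.0 3.0 Fy -19.0 Fx -0.7 Fz 10.1 27.3
```

```bash
python3 push.py 9 26 1 30
```

```text
10.0 3.7 Fy -20.5 Fx -1.3 Fz 11.3 27.5
11.0 4.5 Fy -20.6 Fx -0.9 Fz 9.5 27.8
12.0 5.5 Fy -20.7 Fx 0.1 Fz 10.5 28.0
13.0 6.4 Fy -21.1 Fx -0.4 Fz 11.4 28.3
14.0 7.4 Fy -20.8 Fx -0.5 Fz 11.3 28.5
15.0 8.3 Fy -20.5 Fx -0.0 Fz 11.4 28.8
16.0 9.2 Fy -22.7 Fx -0.1 Fz 11.9 29.0
17.0 10.1 Fy -21.4 Fx -0.3 Fz 11.7 29.3
18.0 11.1 Fy -21.9 Fx -1.4 Fz 11.8 29.5
19.0 12.1 Fy -21.5 Fx -0.9 Fz 11.7 29.8
20.0 12.8 Fy -21.9 Fx -0.7 Fz 11.8 30.0
21.0 12.8 Fy -26.0 Fx 0.1 Fz 15.0 30.3
22.0 12.8 Fy -28.6 Fx -0.4 Fz 16.5 30.5
23.0 12.8 Fy -32.6 Fx -1.1 Fz 19.7 30.8
STOP
```

The pad came up solid: the force rose while the position held. I'll back off slowly and check.

Run:
```python
from h import *
q=quat(1);dx=1.4;yy=np.array([Y[0],Y[1],0])
for y in (19,16,13,10,7,4,0,-10,-25):
    arm.move_linear(W(dx,y,33),q,feed=0.03)
    st=arm.read_state();f=np.array(st["ft_force"]);print(y,round((np.array(st["position"][:2])-O)@Y*1000,1),round(f@yy,1),round(f[2],1))
arm.move_linear(W(dx,-40,130),q,feed=0.15)
arm.move_linear(W(dx,-200,200),q,feed=0.25)
s=arm.snapshot("top");flasks(s);cv2.imwrite("pics/t3.png",cv2.resize(s["color"][120:310,220:450],None,fx=3.4,fy=3.15))
hsv=cv2.cvtColor(s["color"],cv2.COLOR_BGR2HSV);C=cloud(s);Q=C[...,:2]-O;a=Q@X*1000;b=Q@Y*1000
red=((hsv[...,0]<6)|(hsv[...,0]>174))&(hsv[...,1]>140)&(abs(a)<40)&(b>100)&(b<170);print("red b",np.percentile(b[red],[1,50,99]))
w=arm.snapshot("wrist");cv2.imwrite("pics/w3.png",w["color"])
print(arm.read_state()["t"])
```

```text
19 12.9 -18.2 9.0
16 12.6 -12.1 3.9
13 11.1 -7.7 2.0
10 8.6 -6.8 1.4
7 6.8 -4.8 -0.7
4 5.3 0.1 -0.5
0 0.1 -0.7 0.8
-10 -10.2 -1.1 0.8
-25 -25.0 1.5 0.3
blue 458 [ 0.9 37.3] [40.  68.8] ang -0.55
yellow 465 [  0.9 118.9] [40.8 69.3] ang -0.11
white 650 [ 1.2 77.4] [66.7 69.9] ang -0.46
red b [140.0811906  142.22165289 144.52882161]
35.4667
```

View pics/t3.png

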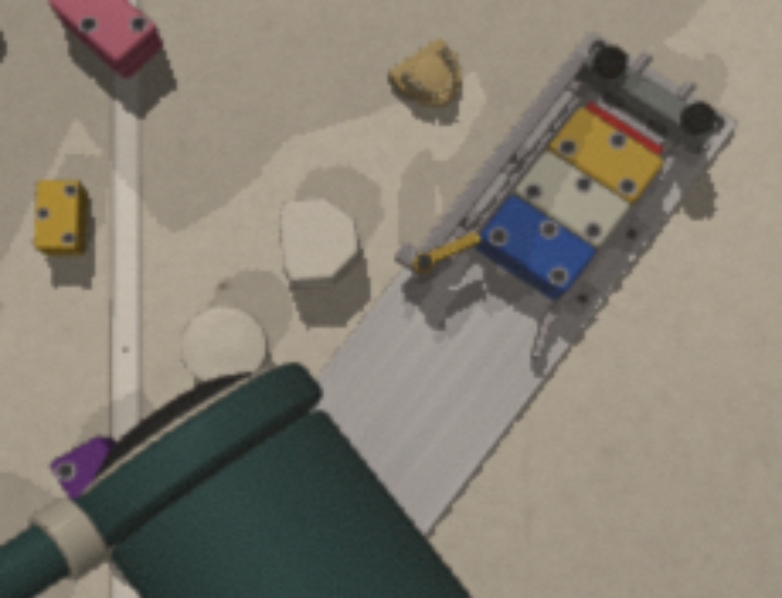

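View pics/w3.png

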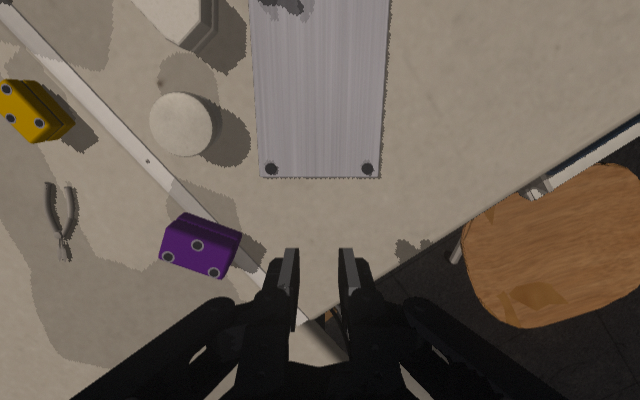

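The yellow catch tip sits at the blue flask's rear corner (480,240). The pad is pressed against the grey block (625,130). One last check that the row stays put, then hand in.

Run:
```python
from h import *
arm.dwell(1.0)
s=arm.snapshot("top");flasks(s)
for t in("model_pair","jar","cast_yellow"):
    r=arm.spot_in(s,t)
    if r: print(t,np.round(r[0]["point"],3))
print(arm.read_state()["t"]);arm.hand_in()
```

```text
blue 462 [ 0.8 37.3] [39.8 68.6] ang -0.05
yellow 441 [  0.9 118.4] [69.3 40.6] ang 0.58
white 649 [ 1.2 77.1] [70.  66.1] ang 0.66
model_pair [ 0.481 -0.365  0.045]
jar [ 0.407 -0.302  0.037]
cast_yellow [ 0.607 -0.449  0.012]
36.6667
the job is handed in; nothing more can be done
```

The three flasks are in the lane, clamped between the sprung pad and the yellow catch, and I've handed the job in; no verdict is reported.

- **What I did:** I lightly squeezed each flask with the jaws to centre and square it. A second pass took out a 1.4 mm offset between robot and camera. Then I pushed the row in from behind with the fingers nearly closed until the pad came up solid. The peak wrist force along the lane was about 33 N. After that I backed off slowly and moved clear.
- **Catch and pad:** The pushing force fell to zero after about 7 mm of backing off, which fits the catch holding the pad near 16 mm. In the picture the catch tip sits behind the blue flask. From its camera position, the pad is pressed back about 16–18 mm.
- **Flasks:** All three stayed put over a further second, about 1 mm off the centre line and square to within 0.7°.
- **Beside the carrier:** The model pair, jar and yellow cast show no movement beyond measuring noise (5 mm or less).
- **Time:** 36.7 s.
- **Weak spots:** In these views the white flask's colour mask takes in some of its neighbours, so its position along the lane is less exact than the other two. I could not read the pad and catch joints directly and judged them from pictures and forces.

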